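# Shut the tooth trays and powder tubs

### The arm

A 7-joint arm with a two-finger parallel gripper is mounted at the origin on the work surface. World frame = base frame: x ahead of the robot, y to its left, z up, the work surface at z = 0. Lengths are in m, angles in rad, forces in N, time in s.
With the tool pointing down it reaches from about 0.35 to 0.9 m from the base axis. Payload 19.9 kg.
Tool frame: the origin (TCP) lies at the very end of the fingers, on their centre line; the grasp point (between the pads) lies 19 mm behind it; z points along the fingers, y is the line along which they close (so a half turn about z gives the same grasp; the last joint's range is limited). The gripper opens to 85 mm and grips with 20 to 120 N. Pads are 22 mm wide; open, the fingers measure 114 mm over their backs; the gripper's body (76 mm by 85 mm) begins 54 mm behind the grasp point. The pads swing forward as they close: fully open they stand 13 mm farther back than shut.
Start: joints at [-1.19, 0.417, -0.01, 1.614, 0.005, 1.111, -0.053], TCP at [0.256, 0.57, 0.231] pointing down, gripper open.
Joint ranges: [-2.81, 2.81], [-0.39, 2.02], [-1.27, 1.25], [0.06, 2.57], [-1.19, 4.33], [0.19, 2], [-2.82, 2.82]. Speed limits (rad/s): [1.89, 1.89, 2.39, 2.39, 3.01, 3.01, 3.01].

### API

Orientations are given as a unit quaternion [w, x, y, z].
In Python, from plant import manip gives the robot as it stands. Calls block until the motion is done:
- manip.goto(position, orientation): joint-space move of the TCP to a pose.
- manip.movel(position, max_speed=0.15, ori=None, threshold=None): straight line of the TCP; ori=None keeps the orientation; max_speed is the mean speed in m/s. With threshold (N) it stops when the force on the tool has changed by that much, and returns True; else False.
- manip.set_joints(angles): joint-space move.
- manip.grip(opening): finger opening in m; the grip force is fixed at half the most; returns when the fingers have stopped.
- manip.sleep(seconds).
- manip.solve_ik(position, orientation): joint angles nearest the present ones, or None.
- manip.observe(): the state.
- manip.read_camera(name): name is "scene" or "top" or "wrist"; returns (picture, depth): 480x640x3 uint8, blue, green, red; 480x640 float32, m along the optical axis (not along the pixel's ray), 0 where there is no reading.
- manip.camera_info(name): a dict with "vfov" (degrees; the focal length in pixels is half the picture's height over the tangent of half this angle, whatever the lens; pixels are square), "cx", "cy" (the principal point, pixels), "xyz" and "orientation" of the camera in the world. Camera axes: x right, y up, looking along -z (the intrinsics and any distortion apply to the point x, -y, -z); pixel columns grow to the right and rows downward; lengths in m; the calibration is good to about 2 mm. A picture is of the moment at which its call begins: read the wrist's pose just before it. camera_info takes no time and is no camera call; for the wrist camera it gives the pose at the moment of the call.
A pose or a line that the arm cannot do raises manip.PlanningError and nothing moves.
- manip.sign_off(): hands the job in; it is judged then, once.
The state is a dict: "clock": time; "qpos": joint angles; "dq": joint speeds; "effort": joint torques, N m; "eef_pos": TCP position; "eef_rot": TCP orientation; "wrist_force": force on the tool from outside, world axes, zero at the start; "moment": the same for the moment, N m; "width": finger opening in m; "grasp_force": force on a finger pad.
Only numpy, scipy, OpenCV 4.12 (cv2) and the standard library are available. Lean on these libraries where they do the work, as an engineer would, in place of code of your own. Each camera call takes 0.05 s, during which the arm holds its last target. There are 200 camera calls.

### The job

Close up the bench against dust: shut the lid that stands ajar on the stack of tooth trays and press it down fully home on its rim, and press the raised lids of the tall tub and the wide tub down until they are fully seated, in any order. Leave the tubs upright where they stand and do not disturb the other things on the bench.

Things in the scene. Friction and masses are not known exactly. Their poses are not given: they have to be found in the camera images.
- case: Fixed stack of three shallow clear trays with dark wax strips of teeth, 130 (x) x 170 (y) x 96 mm high; origin at the centre of its underside, -x is its front (towards the robot). On top a clear lid with grey frame, hinged along the far (+x) side: hinge bar along y at case x = +0.067, 96 mm above the bench when home.
- case_lid (a joint): Angle of the tray lid on its hinge, rad: 0 = lying flat over the tray, growing as its front edge rises (starts ajar, 0.4 to 0.8). It stays where it is left; its front edge moves with about 2 N.
- lid_mount (a joint): Height of the hinge bar, and so of the whole flat lid, above its home position, m: 0 = lid fully home on the tray rim, starts 0.007 to 0.011. It is stiff: the lid moves down as a whole only under about 7 N and stays where it is left.
- case_lid_middle (a point): Middle of the upper face of the tray lid (a small grey pad, 40 x 60 mm): 67 mm from the hinge bar. Lid 132 (from hinge to front edge) x 172 x 6 mm. Fully home this point is 102 mm above the bench. Its z axis is the lid's upward normal.
- tall_tub: Taller white plastic tub standing loose on the bench, 80 mm diameter, 0.5 kg; origin at the centre of its underside. Body 100 mm high.
- tall_tub_lid (a joint): How far the tall tub's push-on lid stands up above its fully seated position, m: 0 = seated, skirt against the tub's shoulder with no dark sealing neck showing; starts 0.007 to 0.011. It moves under about 7 N and stays where it is left.
- tall_tub_lid_top (a point): Centre of the tall tub's flat lid top (lid 84 mm diameter, 22 mm high); 122 mm above the bench when seated.
- wide_tub: Lower, wider white plastic tub standing loose on the bench, 112 mm diameter, 0.6 kg; origin at the centre of its underside. Body 60 mm high.
- wide_tub_lid (a joint): As tall_tub_lid, for the wide tub's push-on lid, m: 0 = seated; starts 0.007 to 0.011.
- wide_tub_lid_top (a point): Centre of the wide tub's flat lid top (lid 116 mm diameter, 22 mm high); 82 mm above the bench when seated.
- small_jar: Bystander: small white jar with its lid already seated, 64 mm diameter, 71 mm high; origin under its centre.
- model: Bystander: plaster tooth model, 55 x 60 x 36 mm; origin under its centre.
- brush: Bystander: blue-handled brush lying on the bench, 150 mm long along its x.
- spatula: Bystander: spatula lying on the bench, 160 mm long along its x.
- beaker: Bystander: empty glass beaker, 76 mm diameter, 85 mm high; origin under its centre.
Mind the look-alikes: they are no part of the job. Leave any green look-alike of the case alone.

How it is judged:
By the outcome, as a careful person would: the job done as asked, in the order asked, and still so for the second after the job is handed in, with the robot touching nothing.
It also fails if it takes over 51 s, if anything falls off the work surface, if the arm or the gripper's body presses on something with over 40 N, if the wrist force passes 120 N, or if a joint passes its speed limit or range.

## Working session

There is one attempt and no reset: what is moved stays moved. The work goes in short steps, each a Python script; the robot and the scene stay as the last script left them, time stands still between calls to the robot, and variables do not carry over. Pictures are saved under pics/ and viewed, at most 10 in all, crops included, and the job is handed in when it is done.

```bash
ls && mkdir -p pics && python3 - <<'E'
from plant import manip
import cv2,numpy as np
s=manip.observe();print(s['clock'],s['eef_pos'],s['eef_rot'],s['width'])
for n in("scene","top"):
    p,d=manip.read_camera(n);cv2.imwrite(f"pics/{n}0.png",p);np.savez(f"{n}0.npz",p=p,d=d);print(n,manip.camera_info(n),(d>0).mean())
E
```

```text
pics
0.0 [0.25632918 0.56962597 0.23067197] [-7.98868627e-05  2.09829095e-01  9.77737888e-01 -6.05814941e-04] 0.08562208939038282
scene {'vfov': 47.7955722307474, 'cx': 316.6656962374774, 'cy': 237.58753342798556, 'xyz': array([ 1.44743577, -0.08161719,  0.97063349]), 'orientation': array([0.67583324, 0.2997226 , 0.27634162, 0.61404487])} 0.9959114583333334
top {'vfov': 57.0278435518326, 'cx': 322.7733726139074, 'cy': 239.23077820638642, 'xyz': array([0.45408425, 0.00782656, 1.017942  ]), 'orientation': array([-0.69829372, -0.00549119,  0.01263469,  0.71567876])} 0.9959309895833334
```

View pics/scene0.png

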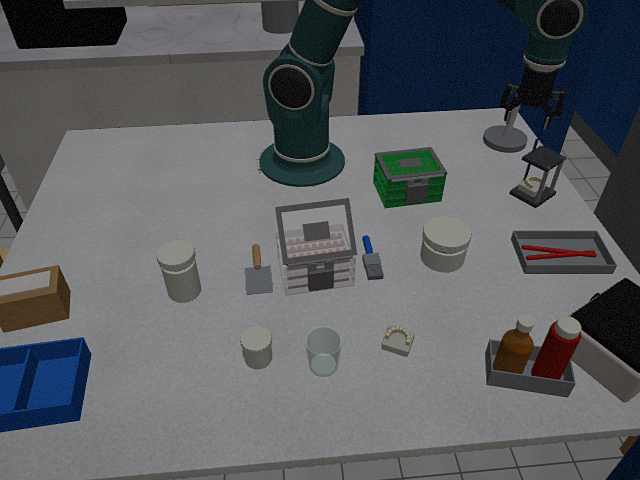

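View pics/top0.png

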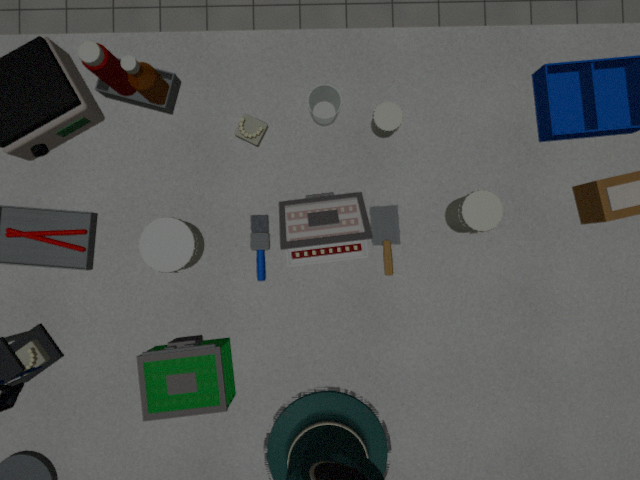

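The two pictures show the case, not the green one: top view (323,222), scene (317,245). It is clear with a grey frame and teeth strips, and the lid is ajar. The green look-alike is at top (185,378), scene (410,177). The tall tub is at top (482,211), scene (179,270), and the wide tub is at top (167,244), scene (445,245). The small jar is at top (387,118), scene (256,347), and it is smaller with no dark neck. Next I'll measure and make one confirming crop.

```bash
cat > h.py <<'E'
import numpy as np,cv2
from scipy.spatial.transform import Rotation as R
def rot(q): return R.from_quat(np.r_[q[1:],q[0]]).as_matrix()
def cloud(d,i):
    f=240/np.tan(np.radians(i['vfov']/2)); v,u=np.mgrid[:480,:640]
    c=np.stack([(u-i['cx'])/f*d,-(v-i['cy'])/f*d,-d],-1)
    return c@rot(i['orientation']).T+i['xyz']
def ray(u,v,i,z):
    f=240/np.tan(np.radians(i['vfov']/2))
    r=rot(i['orientation'])@np.array([(u-i['cx'])/f,-(v-i['cy'])/f,-1.])
    return i['xyz']+r*(z-i['xyz'][2])/r[2]
E
python3 - <<'E'
from plant import manip
from h import *
i=manip.camera_info("top");t=np.load("top0.npz");P=cloud(t['d'],i);p=t['p']
print("bench z",np.median(P[280:340,260:380,2]), P[280:340,260:380,2].std())
for n,(u,v),r in(("tall",(482,211),42),("wide",(167,244),58),("jar",(387,118),32)):
    w=P[v-40:v+40,u-40:u+40]; z0=np.median(P[v-6:v+7,u-6:u+7,2])
    m=(abs(w[...,2]-z0)<.006).astype(np.uint8)
    c=max(cv2.findContours(m,0,1)[0],key=cv2.contourArea)
    (x,y),rr=cv2.minEnclosingCircle(c); 
    M=cv2.moments(c); x,y=M['m10']/M['m00'],M['m01']/M['m00']
    q=ray(x+u-40,y+v-40,i,z0); f=240/np.tan(np.radians(i['vfov']/2))
    print(n,"z",z0,"xy",q[:2],"r",np.sqrt(cv2.contourArea(c)/np.pi)*(i['xyz'][2]-z0)/f,"exp",r/1000)
# case lid: grey frame
for (u,v) in((279,203),(367,193),(371,237),(281,249),(323,218),(310,217),(335,217),(323,240),(320,197),(285,225),(365,215),(290,262),(366,252)):
    print((u,v),P[v,u].round(4),p[v,u])
c=np.hstack([cv2.resize(p[180:280,265:385],(480,400),interpolation=2),cv2.resize(np.load("scene0.npz")['p'][190:300,265:365],(320,400)[:2],interpolation=2)])
cv2.imwrite("pics/crop.png",c)
E
```

```text
bench z 0.0007091898036498678 0.06445423983095491
tall z 0.13107915992533048 xy [ 0.52683009 -0.32236564] r 0.04099415465674999 exp 0.042
wide z 0.09187705832431858 xy [0.47480909 0.32485798] r 0.05744275262748692 exp 0.058
jar z 0.0713551080638738 xy [ 0.74028632 -0.14808888] r 0.030809162512693722 exp 0.032
(279, 203) [0.5538 0.0864 0.1123] [62 62 64]
(367, 193) [ 0.5842 -0.1075  0.0023] [110 109 109]
(371, 237) [ 0.4769 -0.0903  0.1989] [48 50 53]
(281, 249) [0.4588 0.0767 0.2031] [74 79 77]
(323, 218) [ 0.5174 -0.0026  0.1575] [48 51 47]
(310, 217) [0.5204 0.0228 0.152 ] [47 49 51]
(335, 217) [ 0.5187 -0.026   0.159 ] [45 47 49]
(323, 240) [ 0.4735 -0.0011  0.1996] [48 47 50]
(320, 197) [0.5642 0.0019 0.1115] [47 47 50]
(285, 225) [0.5053 0.0715 0.1613] [71 72 73]
(365, 215) [ 0.521  -0.0843  0.1618] [47 49 47]
(290, 262) [0.4312 0.0694 0.0684] [109 113 109]
(366, 252) [ 0.4487 -0.0915  0.095 ] [116 118 118]
```

View pics/crop.png

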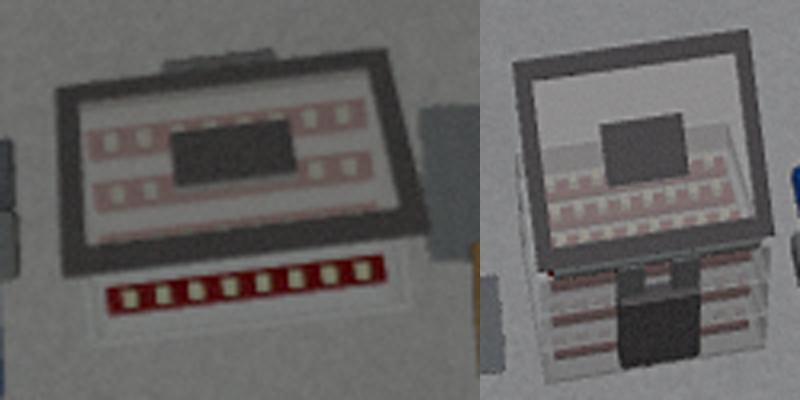

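Both crop views confirm the target: a clear tray stack, red/pink tooth strips, and a grey-framed lid with a dark pad, tilted open. The tub lid tops read 131 mm and 92 mm, so both stand about 9–10 mm raised, and their radii match. Next I'll fit the lid plane.

```bash
python3 - <<'E'
from plant import manip
from h import *
i=manip.camera_info("top");t=np.load("top0.npz");P=cloud(t['d'],i);p=t['p']
m=np.zeros((480,640),np.uint8);m[185:255,272:378]=1
m&=((p.max(-1)<85)&(P[...,2]>.1)&(P[...,2]<.24)).astype(np.uint8)
Q=P[m>0]
for _ in range(5):
    c=Q.mean(0);n=np.linalg.svd(Q-c,full_matrices=False)[2][2];n*=np.sign(n[2]);e=(Q-c)@n;Q=Q[abs(e)<max(.004,2*e.std())]
h=np.cross(n,[0,0,1]);h/=np.linalg.norm(h);h*=np.sign(h[1]);g=np.cross(n,h);g*=np.sign(g[2])
ang=np.arccos(n[2]);print(len(Q),"res",e.std(),"n",n,"angle",ang,"yaw from hinge",np.arctan2(-h[0],h[1]))
# extents in lid plane by outline rect
uv=((Q-c)@np.c_[h,g]*1000).astype(np.float32);r=cv2.minAreaRect(uv);print("rect mm",r)
mid=c+np.array(r[0])/1000@np.array([h,g]);print("mid of lid top",mid)
k=np.argwhere(m[210:228,300:345]);pc=None
pm=m.copy();pm[:207]=0;pm[230:]=0;pm[:,:303]=0;pm[:,343:]=0
v,u=np.nonzero(pm);pad=np.median(P[pm>0],0);print("pad",pad,u.mean(),v.mean(),len(u))
H=mid-.067*g;print("hinge (top-surface)",H)
E
```

```text
1995 res 0.0011792465529145131 n [0.69240799 0.06635    0.71844892] angle 0.7692264902039218 yaw from hinge 0.09553331579604239
rect mm ((-0.6165313720703125, -10.627105712890625), (143.8845977783203, 172.25514221191406), 89.79287719726562)
mid of lid top [ 0.51963488 -0.0018762   0.154943  ]
pad [ 0.51780167 -0.00230941  0.15723937] 322.7168539325843 217.86292134831461 445
hinge (top-surface) [0.56755147 0.00271541 0.10833916]
```

```bash
python3 - <<'E'
from plant import manip
from h import *
def q(y): x,a,b,w=(R.from_euler('z',y)*R.from_euler('y',np.pi)).as_quat();return np.array([w,x,a,b])
def st(l): s=manip.observe();print(l,round(s['clock'],2),s['eef_pos'].round(4),s['wrist_force'].round(1),round(s['width'],3))
manip.grip(0)
def press(n,xy,y,ztop,zend,thr=25,fast=.12):
    manip.goto([*xy,.25],q(y));st(n)
    manip.movel([*xy,ztop],max_speed=fast)
    hit=manip.movel([*xy,zend],max_speed=.025,threshold=thr);st(n+f" hit={hit}")
    manip.movel([*xy,.25 if n!='tall' else .22],max_speed=.2)
press("wide",(.4748,.3249),.095,.105,.076)
E
```

```text
wide 2.12 [0.4742 0.3259 0.2499] [-0.   0.2  0.5] 0.0
wide hit=True 4.36 [0.4748 0.325  0.082 ] [-3.  -2.2 13.7] 0.0
```

The wide tub stopped hard at z = 82.0 mm, its seated height. Next are the case lid and the tall tub, in one slow press each.

```bash
python3 - <<'E'
from plant import manip
from h import *
def q(y): x,a,b,w=(R.from_euler('z',y)*R.from_euler('y',np.pi)).as_quat();return np.array([w,x,a,b])
def st(l): s=manip.observe();print(l,round(s['clock'],2),s['eef_pos'].round(4),s['wrist_force'].round(1))
xy=(.496,-.004)
manip.goto([*xy,.25],q(.095));st("above")
a=manip.movel([*xy,.21],max_speed=.12)
a=manip.movel([*xy,.118],max_speed=.05,threshold=20);st(f"closing {a}")
if not a:
    a=manip.movel([*xy,.096],max_speed=.025,threshold=28);st(f"press {a}")
    manip.movel([*xy,.25],max_speed=.2)
    p,d=manip.read_camera("top");cv2.imwrite("pics/top1.png",p)
    xy=(.5268,-.3224)
    manip.goto([*xy,.25],q(.095));st("tall above")
    manip.movel([*xy,.145],max_speed=.12)
    a=manip.movel([*xy,.116],max_speed=.025,threshold=25);st(f"tall {a}")
    manip.movel([*xy,.3],max_speed=.2)
    for n in("scene","top"):
        p,d=manip.read_camera(n);cv2.imwrite(f"pics/{n}2.png",p);np.savez(f"{n}2.npz",p=p,d=d)
    P=cloud(d,manip.camera_info("top"))
    for u,v in((167,244),(323,224),(323,245),(300,200),(345,240),(310,222)): print((u,v),np.median(P[v-2:v+3,u-2:u+3].reshape(-1,3),0).round(4))
    i=manip.camera_info("scene");P=cloud(np.load("scene2.npz")['d'],i)
    for u,v in((179,250),(445,233)): print("scene",(u,v),np.median(P[v-2:v+3,u-2:u+3].reshape(-1,3),0).round(4))
E
```

```text
above 6.6 [ 0.4962 -0.0027  0.2498] [-0.1  0.1 -0.5]
closing False 9.07 [ 0.4961 -0.004   0.1182] [ 0.5  0.2 -0.1]
press True 9.79 [ 0.4962 -0.004   0.1002] [-10.2  -1.   29.9]
tall above 11.96 [ 0.5274 -0.3209  0.2497] [-0.5  0.   0.2]
tall True 13.88 [ 0.5271 -0.3227  0.1221] [-4.6  2.9 14. ]
(167, 244) [0.476  0.3275 0.0821]
(323, 224) [ 0.509  -0.003   0.1035]
(323, 245) [ 0.4655 -0.0019  0.1032]
(300, 200) [0.5601 0.0451 0.1002]
(345, 240) [ 0.4748 -0.0479  0.1017]
(310, 222) [0.5138 0.0239 0.1027]
scene (179, 250) [ 0.517  -0.3164  0.123 ]
scene (445, 233) [0.4767 0.3243 0.0816]
```

```bash
python3 - <<'E'
import cv2,numpy as np
a=np.load("scene2.npz");p=a['p'];r=lambda y,x,h,w:cv2.resize(p[y:y+h,x:x+w],(400,300),interpolation=2)
cv2.imwrite("pics/c2.png",np.vstack([np.hstack([r(235,265,75,100),r(215,395,75,100)]),np.hstack([r(235,130,75,100),cv2.resize(p,(400,300))])]))
from plant import manip
from h import *
i=manip.camera_info("top");t=np.load("top2.npz");P=cloud(t['d'],i);p=t['p'];W=P[170:290,260:390].reshape(-1,3);W=W[(W[:,2]>.09)&(W[:,2]<.12)&(p[170:290,260:390].reshape(-1,3).max(1)<85)]
A=np.c_[W[:,:2]-W[:,:2].mean(0),np.ones(len(W))];print(len(W),W.mean(0),np.linalg.lstsq(A,W[:,2],rcond=None)[0],W[:,2].std())
W=P[280:340,260:380,2];print("bench",np.median(W))
E
```

```text
2276 [ 0.50141087 -0.00436288  0.10283079] [-0.00724181 -0.00081217  0.10283079] 0.0018839515499462383
bench 0.0007100317247715759
```

View pics/c2.png

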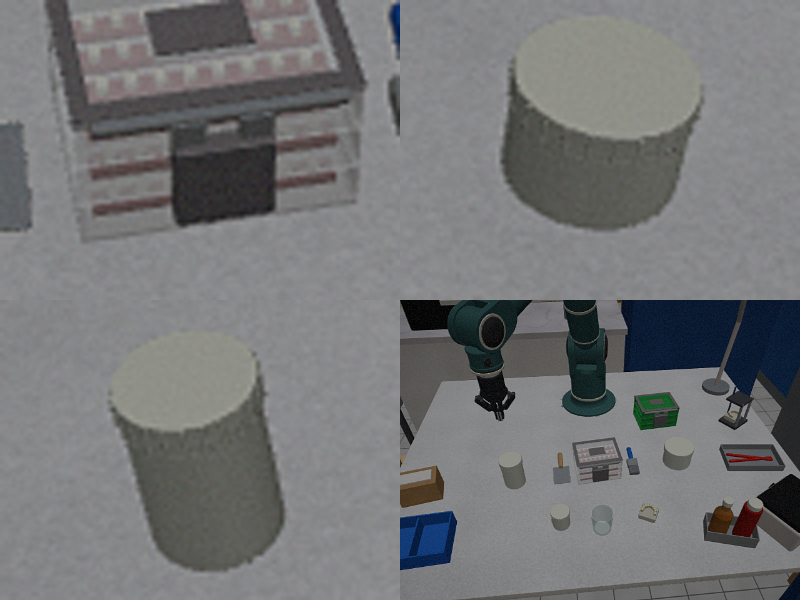

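View pics/top2.png

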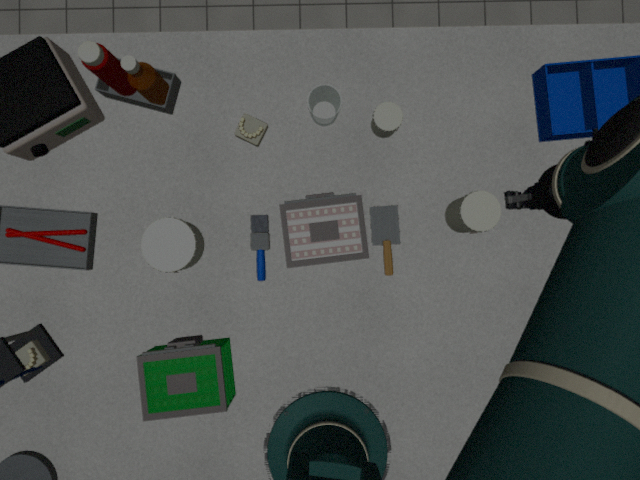

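```bash
python3 - <<'E'
from plant import manip
from h import *
for cam in("top","scene"):
    i=manip.camera_info(cam);t=np.load(cam+"2.npz");P=cloud(t['d'],i);p=t['p'].max(-1)
    def fit(m):
        W=P[m];
        for _ in range(4):
            A=np.c_[W[:,:2]-[.5,0],np.ones(len(W))];s=np.linalg.lstsq(A,W[:,2],rcond=None)[0];e=W[:,2]-A@s;W=W[abs(e)<2*e.std()]
        return len(W),s.round(4),e.std().round(5)
    X,Y,Z=P[...,0],P[...,1],P[...,2]
    b=(X>.36)&(X<.7)&(abs(Y)<.25)
    print(cam,"bench",fit(b&(abs(Z)<.01)),"lid",fit(b&(abs(Y)<.1)&(Z>.095)&(Z<.112)&(p<90)))
E
```

```text
top bench (22075, array([-0.0008, -0.0006,  0.0007]), np.float64(0.0015)) lid (2080, array([-0.0028, -0.0006,  0.103 ]), np.float64(0.00135))
scene bench (13405, array([-0.0008, -0.0003,  0.0004]), np.float64(0.00163)) lid (1043, array([-0.0033, -0.0014,  0.1025]), np.float64(0.00154))
```

From both cameras, the lid is flat within 0.003 rad and 102.2 mm above the bench. No dark neck shows on either tub, nothing else has shifted, and the gripper is clear.

```bash
python3 -c "
from plant import manip
print(manip.observe()['clock'],manip.sign_off())"
```

```text
the job is handed in; nothing more can be done
15.0167 None
```

The job is handed in at 15.0 s: the tray lid is shut and fully home, both tub lids are seated, and nothing else on the bench looks moved in the final pictures.

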